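Scoop the nylon spacers into the indexed bay of the parts turntable

TASK

Turn the blue parts turntable anticlockwise (seen from above) by its upright post until it is hard against its stop, with the empty yellow bay at the yellow pointer. Then scoop all three white nylon spacers out of the green tray with the aluminium scoop and tip them into the yellow bay; they are degreased, so the gripper itself must never touch them. Finish with the turntable still at its stop and the scoop set down level on the bare counter and let go, leaving the other parts on the counter alone.

Things in the scene. Friction and masses are not known exactly. Their poses are not given: they have to be found in the camera images.
- scoop: aluminium parts scoop with a red handle, 210 mm long overall. Origin under the centre of the pan, x towards the nose, z up. Pan 100 x 100 mm, floor 2 mm thick; side walls 32 mm high from the rear to 30 mm short of the front lip; rear wall 40 mm high; open front. Handle: a bar 24 mm wide (y), 26 mm high (z 47 to 73), from x = -60 to x = -160 mm; about 0.2 kg. It lies on the counter
- scoop_grip (a point): the middle of the red handle, at x = -100, z = 60 mm of the scoop
- scoop_lip (a point): the middle of the scoop's front lip at its underside, x = +50, z = 0 of the scoop; axes as the scoop
- tray: green steel tray screwed to the counter, outside 310 (x) x 135 (y) x 35 mm high, walls and floor 5 mm thick (inside 300 x 125 mm). Origin under its centre; the spacers lie in its +x half and there is room for the scoop in its -x half
- spacer0: white nylon spacer, a roller 28 mm in diameter and 60 mm long, slippery, about 35 g, lying in the tray. Origin at its centre, its axis along y
- spacer1: white nylon spacer, a roller 28 mm in diameter and 60 mm long, slippery, about 35 g, lying in the tray. Origin at its centre, its axis along y
- spacer2: white nylon spacer, a roller 28 mm in diameter and 60 mm long, slippery, about 35 g, lying in the tray. Origin at its centre, its axis along y
- turntable (a joint): angle of the turntable in rad; it grows anticlockwise seen from above, the index stop is at 1.60; it starts between 0 and 0.7. Stiff to turn (about 0.3 N m), stays where it is left
- turn_axis (a point): the turntable's axis, at the top of the blue disc (disc 320 mm in diameter, its top 32 mm above the counter). Axes of the fixed base: at the stop the yellow bay points along this frame's -y, where a yellow pointer 28 mm high stands 170 mm from the axis
- bay (a point): centre of the floor of the empty yellow bay, 67 mm from the turntable's axis; x points outward from the axis, z up. Inside the bay is 129 (x) x 150 (y) mm; outer walls 45 mm high, 4 mm thick; on the inner side (at x = -64) a steel divider 85 mm high separates it from the grey bay with bearings
- post (a point): top of the turntable's upright push post, steel with a red cap, 22 mm in diameter, standing 78 mm above the disc, 135 mm from the axis
- fan: chipped aluminium alternator fan, 128 mm in diameter, 20 mm high, lying on the counter; origin under its centre; leave it alone
- bearing: bronze-coloured ball bearing, 62 mm in diameter, 18 mm high, on the counter; origin under its centre; leave it alone
- key: steel woodruff key, 60 mm long along its x, 24 mm along y, 12 mm thick, lying flat; leave it alone
- pulley: dark steel pulley, 70 mm in diameter, 34 mm high; origin under its centre; leave it alone
- wrench: steel wrench, 180 mm long along its x, flat on the counter; leave it alone
Things that resemble listed ones, but are neither listed nor needed, are in the scene too. Leave any purple look-alike of the scoop alone.

How it is judged:
By the outcome, as a careful person would: the job done as asked, in the order asked, and still so for the second after the job is handed in, with the robot touching nothing.
It also fails if it takes over 72 s, if anything falls off the work surface, if the arm or the gripper's body presses on something with over 40 N, if the wrist force passes 120 N, or if a joint passes its speed limit or range.

ROBOT

A 6-joint arm with a two-finger parallel gripper is mounted at the origin on the work surface. World frame = base frame: x ahead of the robot, y to its left, z up, the work surface at z = 0. Lengths are in mm, angles in rad, forces in N, time in s.
With the tool pointing down it reaches from about 275 to 825 mm from the base axis. Payload 4.9 kg.
Tool frame: the origin (TCP) lies at the very end of the fingers, on their centre line; the grasp point (between the pads) lies 19 mm behind it; z points along the fingers, y is the direction in which the jaws open and shut (so a half turn about z gives the same grasp; the last joint's range is limited). The gripper opens to 85 mm and grips with 20 to 120 N. Pads are 22 mm wide; open, the fingers measure 114 mm over their backs; the gripper's body (76 mm by 85 mm) begins 54 mm behind the grasp point. The pads swing forward as they close: fully open they stand 13 mm farther back than shut.
Start: joints at [-1.401, 0.326, -0.193, 1.052, 0, 1.437], TCP at [164.543, -524.827, 196.681] pointing down, gripper open.
Joint ranges: [-2.65, 2.65], [-0.97, 1.79], [-1.3, 1.35], [-1.93, 2.1], [-1.47, 1.37], [-3.14, 3.14]. Speed limits (rad/s): [2.57, 2.57, 3.14, 3.14, 3.14, 3.14].

INTERFACE

Orientations are given as [roll, pitch, yaw] about the fixed x, y, z axes, in that order (R = Rz(yaw) Ry(pitch) Rx(roll)).
In Python, from bench import bot, solve_ik, imaging gives the robot as it stands. Calls block until the motion is done:
- bot.move_ptp(position, orientation): joint-space move of the TCP to a pose.
- bot.movel(position, rot=None, max_speed=150, threshold=None): straight line of the TCP; rot=None keeps the orientation; max_speed is the mean speed in mm/s. With threshold (N) it stops when the force on the tool has changed by that much, and returns True; else False.
- bot.move_j(angles): joint-space move.
- bot.grip(opening, effort=None): opening from 0.0 (shut) to 1.0 (fully open); effort is the grip in N (None keeps the last); returns when the fingers have stopped.
- bot.dwell(seconds).
- solve_ik(position, orientation): joint angles nearest the present ones, or None.
- bot.get_state(): the state.
- imaging.capture(name): name is "side" or "top"; returns the picture (400x640x3 uint8, blue, green, red); there is no depth.
- imaging.camera_model(name): a dict with "K" (3x3 intrinsics, pixels), "k1" (the pictures are not rectified: a ray, as slopes to the right and down, at radius r is drawn at 1 + k1 r^2 times it, then the intrinsics apply), "position" and "rotation" of the camera in the world. Camera axes: x right, y up, looking along -z (the intrinsics and any distortion apply to the point x, -y, -z); pixel columns grow to the right and rows downward; lengths in mm; the calibration is good to about 2 mm. A picture is of the moment at which its call begins. camera_model takes no time and is no camera call.
A pose or a line that the arm cannot do raises bot.IKError and nothing moves.
- bot.sign_off(): hands the job in, once; it reports no verdict.
The state is a dict: "t": time; "qpos": joint angles; "joint_velocities": joint speeds; "effort": joint torques, N m; "tcp_pos": TCP position; "orientation": TCP orientation; "contact_force": force on the tool from outside, world axes, zero at the start; "wrist_torque": the same for the moment, N m; "opening": opening from 0.0 (shut) to 1.0 (fully open).
Only numpy, scipy, OpenCV 4.12 (cv2) and the standard library are available. Lean on these libraries where they do the work, as an engineer would, in place of code of your own. Each camera call takes 0.05 s, during which the arm holds its last target. There are 200 camera calls.

## Working session

There is one attempt and no reset: what is moved stays moved. The work goes in short steps, each a Python script; the robot and the scene stay as the last script left them, time stands still between calls to the robot, and variables do not carry over. Pictures are saved under pics/ and viewed, and the job is handed in when it is done.

```bash
ls; mkdir -p pics
python3 - <<'E'
from bench import bot, imaging
import cv2
for n in("top","side"):
    im=imaging.capture(n); cv2.imwrite(f"pics/{n}0.png",im)
    print(n,imaging.camera_model(n))
s=bot.get_state();print(s['t'],s['orientation'],s['tcp_pos'])
E
```

```text
pics
top {'K': array([[510.05007372,   0.        , 320.6698307 ],
       [  0.        , 510.05007372, 195.50990921],
       [  0.        ,   0.        ,   1.        ]]), 'k1': 0.004736364877479716, 'position': array([ 361.80322671,  -16.02528637, 1910.78640443]), 'rotation': array([ 0.06445364,  0.00713847, -1.57410878])}
side {'K': array([[372.45679527,   0.        , 325.03219945],
       [  0.        , 372.45679527, 197.16108778],
       [  0.        ,   0.        ,   1.        ]]), 'k1': -0.04320114504995867, 'position': array([-77.40991098, 961.20575657, 843.95260893]), 'rotation': array([ 0.97566519, -0.01165656, -2.6182571 ])}
0.1 [-3.14002116e+00 -1.80622822e-04  3.03834971e-01] [ 164.4502221  -524.22472154  195.96695576]
```

View pics/top0.png

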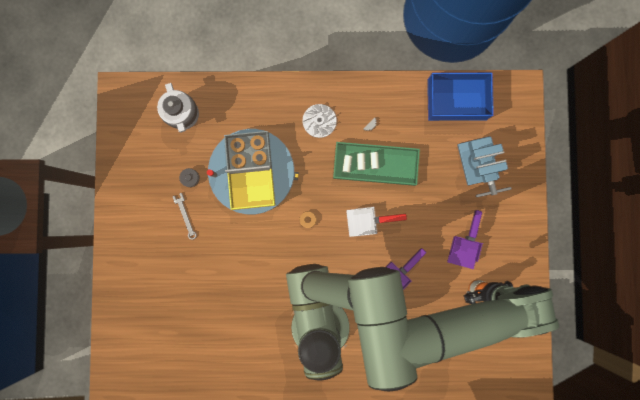

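View pics/side0.png

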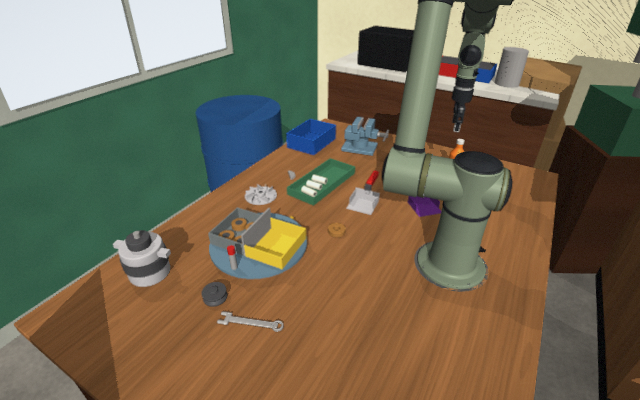

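```bash
cat > h.py <<'E'
import numpy as np, cv2
from scipy.spatial.transform import Rotation as R
from bench import bot, solve_ik, imaging
CM={n:imaging.camera_model(n) for n in("top","side")}
def ray(n,uv):
    c=CM[n];K=c['K']
    d=np.array([c['k1'],0,0,0])
    p=cv2.undistortPoints(np.array([[uv]],float),K,d)[0,0]
    return np.array(c['position']),R.from_euler('xyz',c['rotation']).apply([p[0],-p[1],-1])
def onz(n,uv,z):
    o,v=ray(n,uv); return o+v*(z-o[2])/v[2]
def proj(n,P):
    c=CM[n]; q=R.from_euler('xyz',c['rotation']).inv().apply(np.array(P)-c['position'])
    x,y=q[0]/-q[2],-q[1]/-q[2]; f=1+c['k1']*(x*x+y*y); K=c['K']
    return K[0,0]*x*f+K[0,2],K[1,1]*y*f+K[1,2]
def blobs(n,im,lo,hi,roi,amin=15):
    "HSV mask in roi (x0,y0,x1,y1) -> [(area, centroid, rect)]"
    m=cv2.inRange(cv2.cvtColor(im,cv2.COLOR_BGR2HSV),np.array(lo),np.array(hi))
    k=np.zeros_like(m); x0,y0,x1,y1=roi; k[y0:y1,x0:x1]=m[y0:y1,x0:x1]
    out=[]
    for c in cv2.findContours(k,cv2.RETR_EXTERNAL,cv2.CHAIN_APPROX_NONE)[0]:
        M=cv2.moments(c)
        if M['m00']>=amin: out.append((M['m00'],(M['m10']/M['m00'],M['m01']/M['m00']),cv2.minAreaRect(c)))
    return sorted(out,key=lambda b:-b[0])
def crop(im,x0,y0,x1,y1,s,name):
    cv2.imwrite("pics/"+name,cv2.resize(im[y0:y1,x0:x1],None,fx=s,fy=s,interpolation=cv2.INTER_CUBIC))
E
python3 - <<'E'
from h import *
im=cv2.imread("pics/top0.png"); crop(im,170,95,430,245,3,"topc.png")
np.set_printoptions(precision=1,suppress=True)
def show(nm,lo,hi,roi,z,n=1,amin=15):
    for b in blobs("top",im,lo,hi,roi,amin)[:n]:
        bx=cv2.boxPoints(b[2]); print(nm,b[0],np.array(b[1]),'c',onz("top",b[1],z)[:2],'box',[list(onz("top",p,z)[:2].round()) for p in bx])
show('disc',(90,40,60),(115,255,255),(200,120,300,220),32,2)
show('yellow',(22,150,100),(35,255,255),(200,120,310,220),60,3,3)
show('tray',(60,80,40),(85,255,255),(320,130,430,200),35)
show('spacer',(0,0,170),(179,60,255),(337,145,385,180),19,5)
show('handle',(0,150,80),(8,255,255),(375,205,410,230),73)
show('post',(0,150,80),(8,255,255),(200,160,222,182),110,2,2)
show('pan',(0,0,150),(179,45,255),(340,200,385,240),2,2)
E
```

```text
disc 938.5 [281.1 167.8] c [586.5 143.5] box [[np.float64(713.0), np.float64(189.0)], [np.float64(721.0), np.float64(113.0)], [np.float64(463.0), np.float64(86.0)], [np.float64(456.0), np.float64(161.0)]]
disc 712.0 [219.4 173.5] c [566.3 372. ] box [[np.float64(688.0), np.float64(420.0)], [np.float64(692.0), np.float64(354.0)], [np.float64(446.0), np.float64(338.0)], [np.float64(442.0), np.float64(403.0)]]
yellow 1418.5 [251.2 189.4] c [504.7 249.9] box [[np.float64(564.0), np.float64(335.0)], [np.float64(579.0), np.float64(179.0)], [np.float64(449.0), np.float64(166.0)], [np.float64(434.0), np.float64(321.0)]]
tray 1215.5 [397.1 166.2] c [ 590.2 -285.8] box [[np.float64(551.0), np.float64(-56.0)], [np.float64(682.0), np.float64(-68.0)], [np.float64(654.0), np.float64(-367.0)], [np.float64(523.0), np.float64(-354.0)]]
spacer 100.5 [360.3 161.2] c [ 611.5 -151.1] box [[np.float64(643.0), np.float64(-139.0)], [np.float64(642.0), np.float64(-165.0)], [np.float64(582.0), np.float64(-165.0)], [np.float64(582.0), np.float64(-139.0)]]
spacer 94.5 [346.6 163.1] c [ 604.6 -100. ] box [[np.fl
[... 297 characters left out ...]
4(587.0), np.float64(-217.0)], [np.float64(585.0), np.float64(-191.0)]]
handle 158.0 [392.4 217.9] c [ 398.8 -261. ] box [[np.float64(406.0), np.float64(-211.0)], [np.float64(417.0), np.float64(-309.0)], [np.float64(392.0), np.float64(-312.0)], [np.float64(382.0), np.float64(-213.0)]]
post 24.5 [209.5 172.2] c [562.5 391.3] box [[np.float64(570.0), np.float64(404.0)], [np.float64(570.0), np.float64(379.0)], [np.float64(553.0), np.float64(379.0)], [np.float64(553.0), np.float64(404.0)]]
pan 664.0 [361.  221.4] c [ 387.7 -153.3] box [[np.float64(430.0), np.float64(-97.0)], [np.float64(443.0), np.float64(-199.0)], [np.float64(344.0), np.float64(-210.0)], [np.float64(332.0), np.float64(-109.0)]]
```

View pics/topc.png

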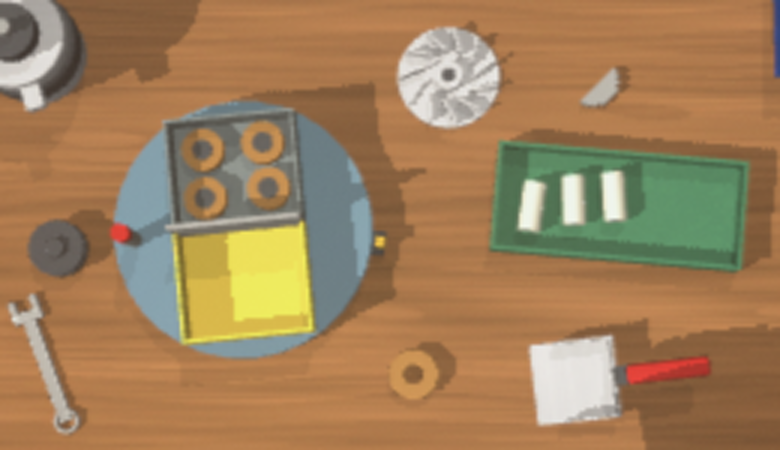

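```bash
cat >> h.py <<'E'
AX=onz("top",(251.2,171.2),32)[:2]; PT=onz("top",(296.3,175.7),28)[:2]; POST=np.array([562.5,391.3])
def ang(v): return np.arctan2(v[1],v[0])
E
python3 - <<'E'
from h import *
np.set_printoptions(precision=3,suppress=True)
print('axis',AX,'pointer',PT,'d',np.linalg.norm(PT-AX),'ang',np.degrees(ang(PT-AX)))
print('post r',np.linalg.norm(POST-AX),np.degrees(ang(POST-AX)))
print('tray corners',[onz("top",(170+x/3,95+y/3),35)[:2].round() for x,y in((500,142),(748,160),(740,270),(490,250))])
# second view of the post and axis
im=cv2.imread("pics/side0.png")
for b in blobs("side",im,(0,150,80),(8,255,255),(220,235,245,262),4)[:2]: print('post side',b[1],onz("side",b[1],104)[:2])
# feasibility of push path
a0=ang(POST-AX)
for k in range(8):
    a=a0-np.radians(14)+k*np.radians(13)
    p=AX+135*np.array([np.cos(a),np.sin(a)])
    for off in(0.5,-.5):
        q=solve_ik([*p,75],[np.pi,0,a+off*np.pi]); print(k,p,off,q)
# scoop IK: pitch of scoop; tool Rot = scoop R * Rx(pi) Rz(pi/2)-> tool y along scoop y, z down
yaw=np.radians(96.5)
for base in([399,-251,60],[590,-300,70],[570,110,170]):
  for pit in(-.3,0,.3,.6,.8,1.0):
    Rs=R.from_euler('xyz',[0,pit,yaw])
    res=[]
    for flip in(0,np.pi):
        Rt=Rs*R.from_euler('xyz',[np.pi,0,flip])
        g=np.array(base); tcp=g+Rt.apply([0,0,19])
        res.append(solve_ik(tcp,Rt.as_euler('xyz')))
    print(base,pit,res)
E
```

```text
axis [574.362 254.141] pointer [557.352  87.174] d 167.8317303370723 ang -95.81688068652775
post r 137.67057681088423 94.94288387655978
tray corners [array([680., -63.]), array([ 657., -369.]), array([ 520., -357.]), array([546., -50.])]
post side (230.71380471380468, 249.81481481481478) [560.791 390.477]
0 [595.614 387.458] 0.5 [0.473 0.712 0.13  0.988 0.    0.631]
0 [595.614 387.458] -0.5 [ 0.473  0.712  0.13   0.988  0.    -2.511]
1 [565.079 388.822] 0.5 [0.495 0.667 0.044 0.948 0.    0.426]
1 [565.079 388.822] -0.5 [ 0.495  0.667  0.044  0.948  0.    -2.715]
2 [535.021 383.282] 0.5 [ 0.51   0.618 -0.047  0.906  0.     0.214]
2 [535.021 383.282] -0.5 [ 0.51   0.618 -0.047  0.906  0.    -2.928]
3 [506.979 371.122] 0.5 [ 0.514  0.566 -0.14   0.864  0.    -0.008]
3 [506.979 371.122] -0.5 [ 0.514  0.566 -0.14   0.864  0.     3.133]
4 [482.391 352.966] 0.5 [ 0.508  0.515 -0.23   0.825  0.    -0.241]
4 [482.391 352.966] -0.5 [ 0.508  0.515 -0.23   0.825  0.     2.9  ]
5 [462.517 329.744] 0.5 [ 0.489  0.467 -0.314  0.79   0.    -0.487]
5 [462.517 329.744] -0.5 [ 0.489  0.467 -0.314  0.79
[... 2017 characters left out ...]
,  1.015,  0.293, -1.793])]
[570, 110, 170] 0 [array([ 0.064,  0.415, -0.182,  0.974,  0.   ,  1.521]), array([ 0.064,  0.415, -0.182,  0.974,  0.   , -1.621])]
[570, 110, 170] 0.3 [array([ 0.225,  0.46 , -0.149,  0.996, -0.298,  1.688]), array([ 0.225,  0.46 , -0.149,  0.996, -0.298, -1.454])]
[570, 110, 170] 0.6 [array([ 0.365,  0.57 , -0.081,  1.089, -0.579,  1.873]), array([ 0.365,  0.57 , -0.081,  1.089, -0.579, -1.268])]
[570, 110, 170] 0.8 [array([ 0.44 ,  0.676, -0.014,  1.2  , -0.747,  2.023]), array([ 0.44 ,  0.676, -0.014,  1.2  , -0.747, -1.118])]
[570, 110, 170] 1.0 [array([ 0.498,  0.806,  0.074,  1.367, -0.895,  2.213]), array([ 0.498,  0.806,  0.074,  1.367, -0.895, -0.928])]
```

Run:
```python
from h import *
np.set_printoptions(precision=2,suppress=True)
a0=ang(POST-AX)
def P(deg): 
    a=a0+np.radians(deg); p=AX+136*np.array([np.cos(a),np.sin(a)]); return p,[np.pi,0,a+np.pi/2]
bot.grip(0.0,40)
p,o=P(-17)
bot.move_ptp([*p,230],o); bot.movel([*p,75],max_speed=200)
hit=False
for d in [-5,5,15,25,35,45,55,62,69,74,79,84]:
    p,o=P(d); hit=bot.movel([*p,75],o,max_speed=90 if d<60 else 40,threshold=14)
    s=bot.get_state(); print(d,hit,s['contact_force'],s['tcp_pos'],round(s['t'],2))
    if hit: break
for n in("top","side"):
    im=imaging.capture(n); cv2.imwrite(f"pics/{n}1.png",im)
    crop(im,*((170,95,430,245,3) if n=="top" else (150,150,410,330,3)),n+"1c.png")
```

```text
-5 False [-0.16 -0.41  0.29] [575.6  390.73  76.61] 5.78
5 False [-0.04  0.03  1.21] [551.82 388.24  75.52] 6.2
15 False [ 0.12 -0.1   0.3 ] [528.85 382.13  75.17] 6.62
25 False [0.42 0.66 1.27] [507.52 372.3   75.26] 7.03
35 False [ 0.25 -0.18 -0.04] [488.07 358.84  75.25] 7.45
45 False [ 0.44  0.23 -0.7 ] [471.29 342.22  75.25] 7.87
55 False [-0.58  0.16  0.45] [457.64 322.9   75.27] 8.28
62 False [ 0.21  0.03 -0.25] [449.75 307.87  75.13] 8.85
69 False [ 0.59  0.17 -1.13] [443.96 292.02  75.1 ] 9.42
74 False [-0.62  0.64  0.11] [441.11 280.47  75.06] 9.87
79 False [-0.69  0.18  0.19] [439.32 268.77  75.07] 10.32
84 False [-0.04 -0.13 -0.29] [438.51 256.87  75.07] 10.77
```

View pics/top1c.png

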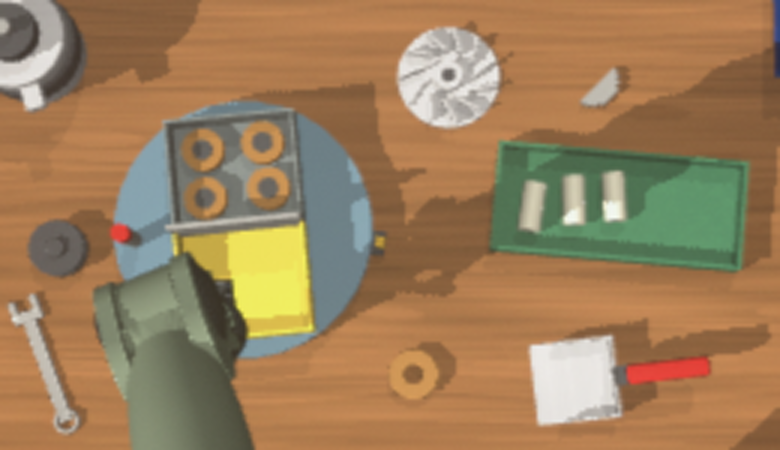

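View pics/side1c.png

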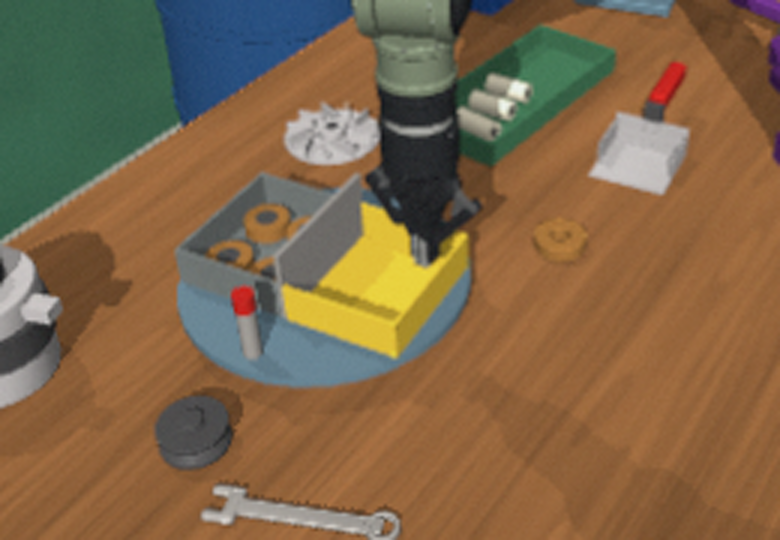

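Run:
```python
from h import *
s=bot.get_state(); print(s['opening'],s['tcp_pos'],s['orientation'],s['qpos'])
print([np.round(proj("side",[562,391,z]),1) for z in(32,110)], [np.round(proj("top",[562,391,z]),1) for z in(32,110)])
print('tcp',proj("side",s['tcp_pos']),proj("top",s['tcp_pos']))
for n in("side","top"):
    im=cv2.imread(f"pics/{n}1.png"); x,y=map(int,proj(n,s['tcp_pos'])); crop(im,x-40,y-40,x+40,y+30,8,n+"1d.png")
```

```text
-0.003379589438522961 [438.50069036 256.94604924  75.04824603] [-3.14144885e+00  2.24028046e-04 -1.58966552e+00] [ 3.84609588e-01  3.69847450e-01 -4.72993891e-01  7.27734774e-01
  1.49579450e-04 -1.16731751e+00]
[array([233.4, 267.5]), array([230. , 248.2])] [array([214.3, 174.7]), array([209.6, 172.4])]
tcp (np.float64(291.4073786101995), np.float64(245.47978163250633)) (np.float64(248.5086080675316), np.float64(207.362872543629))
```

View pics/side1d.png

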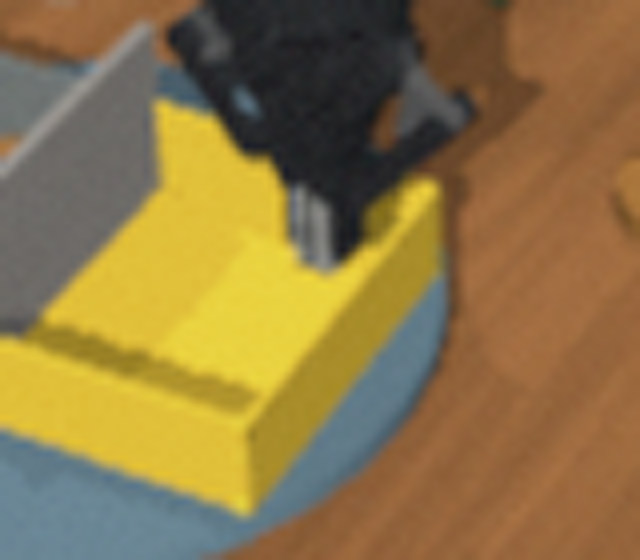

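View pics/top1d.png

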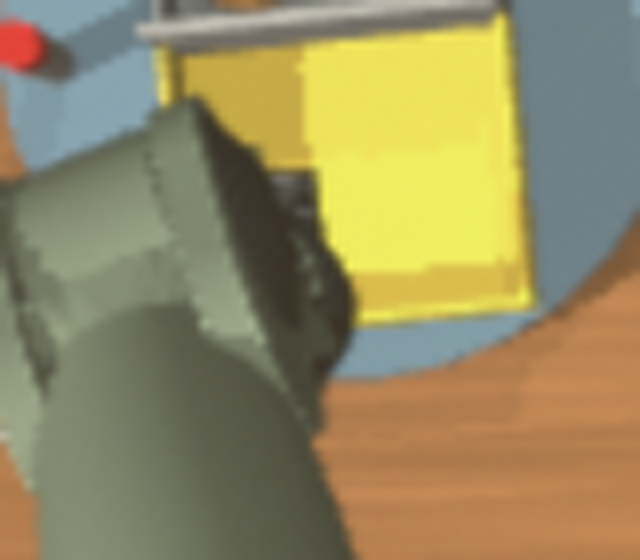

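Run:
```python
from h import *
P=[164.5,-524.8,196.7]
for n in("side","top"):
    x,y=proj(n,P); print(n,x,y); x,y=int(x),int(y)
    im=cv2.imread(f"pics/{n}0.png"); cv2.circle(im,(x,y),1,(255,0,255),-1); crop(im,max(x-40,0),y-40,min(x+40,640),y+30,6,n+"0d.png")
a=cv2.imread("pics/side0d.png");b=cv2.imread("pics/top0d.png");h=min(a.shape[0],b.shape[0]);cv2.imwrite("pics/d0.png",np.hstack([a[:h,:390],b[:h,:390]]))
```

```text
side 451.987244876544 137.1866958030925
top 477.80506096639044 287.4978718392309
```

View pics/d0.png

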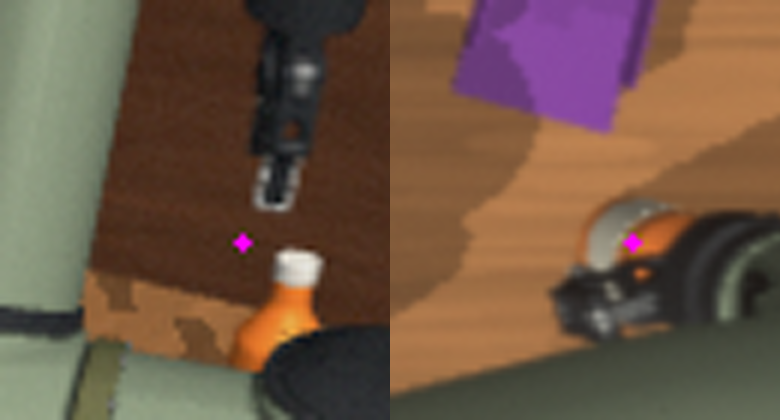

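Run:
```python
from h import *
bot.movel([438,257,200],max_speed=200)
# tool z tilted 50deg forward (+x), yaw 0 base
Rt=R.from_euler('y',-50,degrees=True)*R.from_euler('xyz',[np.pi,0,0])
P=[560,0,150]
bot.move_ptp(P,Rt.as_euler('xyz'))
bot.dwell(.3)
s=bot.get_state(); print(s['t'],s['tcp_pos'],s['orientation'],Rt.apply([0,0,1]))
o=[]
for n in("side","top"):
    im=imaging.capture(n); cv2.imwrite(f"pics/{n}2.png",im)
    x,y=proj(n,s['tcp_pos']); print(n,x,y,'base',proj(n,[0,0,0])); x,y=int(round(x)),int(round(y))
    im[y,x]=(255,0,255); o.append(cv2.resize(im[y-30:y+30,x-30:x+30],None,fx=6,fy=6,interpolation=cv2.INTER_NEAREST))
cv2.imwrite("pics/d2.png",np.hstack(o))
```

```text
15.3917 [5.60011691e+02 4.87766709e-02 1.49994517e+02] [ 3.14153539e+00 -8.72648170e-01  1.56245409e-04] [ 7.66044443e-01 -1.22464680e-16 -6.42787610e-01]
side 302.8773869186671 177.34719483017628 base (np.float64(449.758466597849), np.float64(263.42859177586433))
top 319.4707950099691 171.20928271057448 base (np.float64(320.3484707758514), np.float64(326.6612288857002))
```

View pics/d2.png

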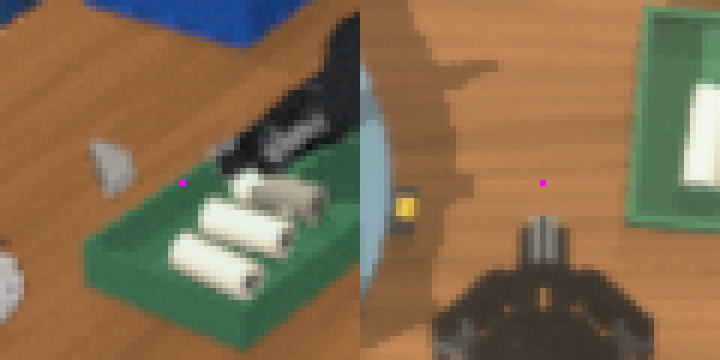

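View pics/top2.png

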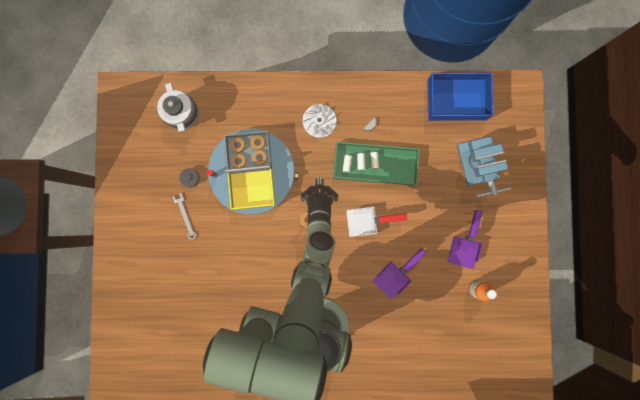

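Run:
```python
from h import *
from scipy.optimize import least_squares
T={"top":(320.0,177.3),"side":(311,172.2)}
f=lambda p:np.concatenate([np.array(proj(n,p))-T[n] for n in T])
r=least_squares(f,[550,0,160]); print(r.x,r.fun, r.x-[560,0,150])
z=np.array([.766,0,-.643])
g=lambda l:f(np.array([560,0,150])-l[0]*z); r=least_squares(g,[20]); print(r.x,r.fun)
```

```text
[532.55658204  -3.8339722  178.1979981 ] [ 0.55592087  0.98562907 -1.16833515 -0.10591492] [-27.44341796  -3.8339722   28.1979981 ]
[38.68309052] [-0.55655038  1.72296823 -1.20630422  1.3388497 ]
```

Run:
```python
from h import *
o=[np.pi,0,0.5]
bot.move_ptp([560,0,60],o); bot.movel([560,0,-5],max_speed=100,threshold=6)
h=bot.movel([560,0,-50],max_speed=20,threshold=6)
s=bot.get_state(); print(h,s['tcp_pos'],s['contact_force'],s['t'])
bot.movel([560,0,150],max_speed=200)
```

```text
True [ 5.59940491e+02  2.99550819e-02 -3.45249999e+01] [-1.85715586  0.45396407  6.28630671] 18.95
```

```bash
cat >> h.py <<'E'
L=34.0   # true (shut) fingertip lies this far behind the reported TCP
def tcp(tip,rpy): return np.array(tip,float)+R.from_euler('xyz',rpy).apply([0,0,L])
E
python3 - <<'E'
from h import *
np.set_printoptions(precision=2,suppress=True)
a0=ang(POST-AX)
def P(deg): 
    a=a0+np.radians(deg); p=AX+136*np.array([np.cos(a),np.sin(a)]); return [*p,72-L],[np.pi,0,a+np.pi/2]
p,o=P(-17)
bot.move_ptp([p[0],p[1],190],o); bot.movel(p,max_speed=200,threshold=15)
for d in [-5,5,15,25,35,45,55,62,69,74,79,84]:
    p,o=P(d); hit=bot.movel(p,o,max_speed=90 if d<60 else 40,threshold=16)
    s=bot.get_state(); print(d,hit,s['contact_force'],s['tcp_pos'],round(s['t'],2))
    if hit: break
for n in("top","side"):
    im=imaging.capture(n); cv2.imwrite(f"pics/{n}3.png",im)
    crop(im,*((170,95,430,245,3) if n=="top" else (150,150,410,330,3)),n+"3c.png")
E
```

```text
-5 False [-0.04  0.3  -0.52] [575.44 390.78  39.61] 23.01
5 False [0.48 0.3  0.59] [551.46 388.21  38.35] 23.43
15 False [ 0.59  0.22 -0.25] [528.46 382.07  38.06] 23.84
25 False [-0.55 -0.69  0.42] [506.97 372.12  38.07] 24.26
35 False [-1.27  0.15  0.92] [487.53 358.65  38.09] 24.68
45 False [-0.1   0.22 -0.32] [470.77 341.99  38.08] 25.09
55 False [-0.06  0.13  0.01] [457.15 322.62  38.07] 25.51
62 False [ 0.6   0.81 -0.14] [449.68 307.76  38.12] 26.07
69 False [ 0.2  -0.2  -0.41] [443.42 291.7   37.94] 26.64
74 True [0.86 2.69 0.92] [442.46 290.41  38.07] 26.89
```

View pics/top3c.png

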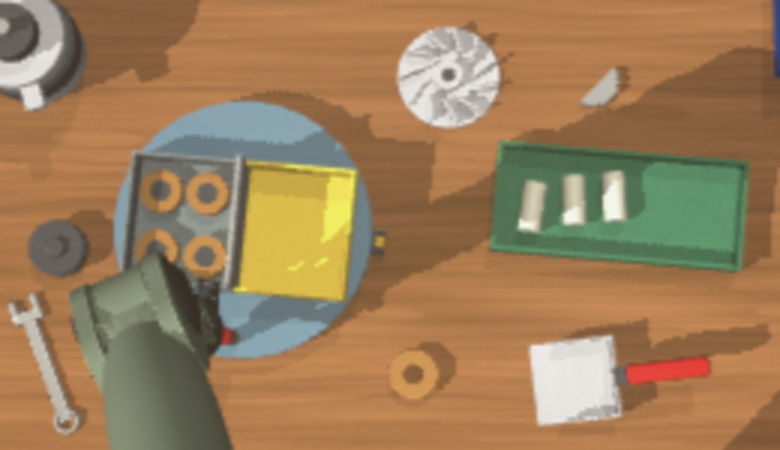

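View pics/side3c.png

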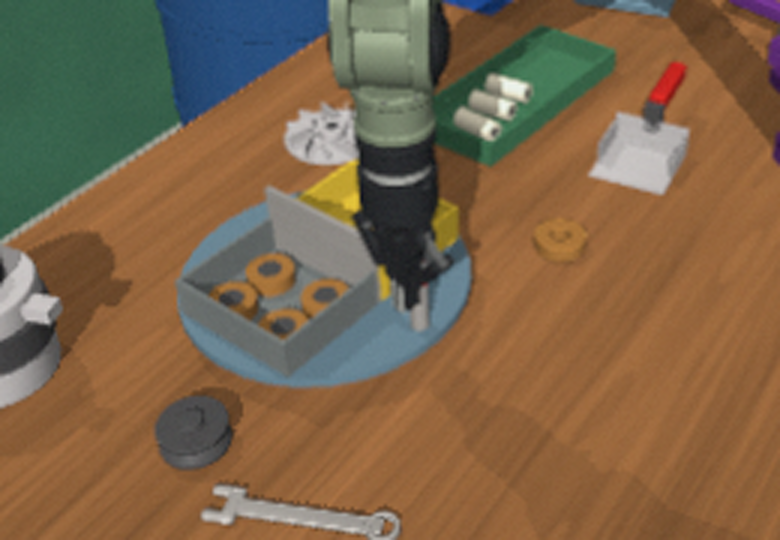

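```bash
cat >> h.py <<'E'
SY=np.radians(96.5); SO=np.array([386.5,-151.7,0]); G=np.array([-100,0,38-L])
TR=np.array([600.7,-210,0]); TY=np.radians(85.4)
def sp(o,pit=0.,yaw=SY):
    "command (TCP, rpy) that puts the held scoop's origin at o, nose down by pit"
    Rs=R.from_euler('xyz',[0,pit,yaw]); return np.array(o)+Rs.apply(G),(Rs*R.from_euler('x',np.pi)).as_euler('xyz')
def tray(x,y,z): return TR+R.from_euler('z',TY).apply([x,y,z])
def ml(o,pit=0.,yaw=SY,v=150,th=None):
    p,r=sp(o,pit,yaw); return bot.movel(p,r,max_speed=v,threshold=th)
def snap(tag,ct=(170,95,430,245,3),cs=(250,130,450,270,4)):
    for n,c in(("top",ct),("side",cs)): crop(imaging.capture(n),*c,f"{n}{tag}.png")
E
python3 - <<'E'
from h import *
np.set_printoptions(precision=2,suppress=True)
s=bot.get_state(); p=s['tcp_pos']
bot.movel([p[0]-3,p[1]+15,p[2]],max_speed=60); bot.movel([p[0]-3,p[1]+15,190],max_speed=250)
bot.grip(0.65,110)
p,r=sp(SO)
bot.move_ptp([p[0],p[1],110],r); print('moved',bot.get_state()['t'])
print(bot.movel(p,max_speed=120,threshold=12))
bot.grip(0.0,110)
s=bot.get_state(); print(s['opening'],s['tcp_pos'],s['contact_force'],s['t'])
ml(SO+[0,0,60],v=120)
s=bot.get_state(); print(s['opening'],s['contact_force'],s['wrist_torque'],s['t'])
snap("4")
E
```

```text
moved 30.7583
False
0.26668810799522996 [ 398.35 -251.51    4.69] [ 0.34 -0.14  5.32] 32.1833
0.26613268808525836 [-0.21 -0.67 -2.57] [-0.12 -0.08  0.02] 32.8333
```

View pics/top4.png

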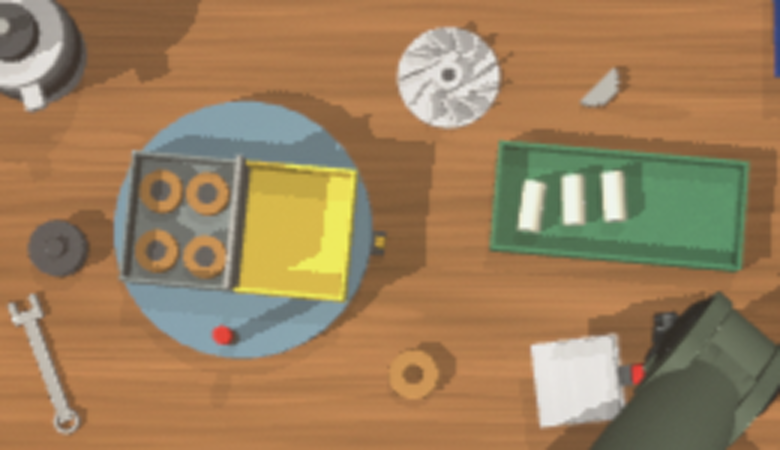

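View pics/side4.png

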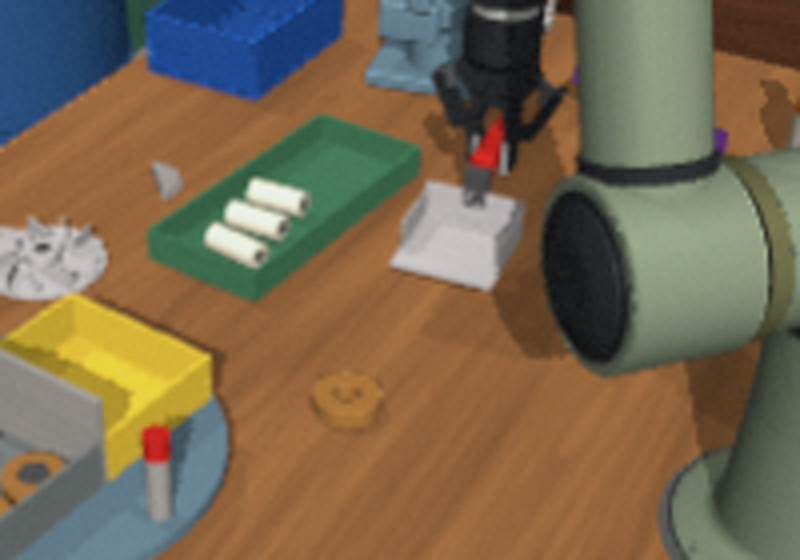

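Run:
```python
from h import *
np.set_printoptions(precision=2,suppress=True)
PIT=np.radians(2.5)
p,r=sp(tray(-86,-4,90),PIT,TY)
ml(SO+[0,0,100],v=200); bot.move_ptp(p,r)
ml(tray(-86,-4,15),PIT,TY,v=150,th=10); print('above',bot.get_state()['t'])
h=ml(tray(-86,-4,-2),PIT,TY,v=25,th=4)
s=bot.get_state(); zo=s['tcp_pos'][2]-sp([0,0,0],PIT,TY)[0][2]
print(h,'origin z',zo,s['contact_force'],s['t'])
z=zo-0.5
h=ml(tray(60,-4,z),PIT,TY,v=80,th=25); s=bot.get_state(); print(h,s['tcp_pos'],s['contact_force'],s['t'])
snap("5")
```

```text
above 34.8833
True origin z 6.13514761174809 [ 0.17 -1.37  6.38] 35.35
False [ 602.49 -250.6    15.04] [ 0.1  -3.31  4.68] 37.325
```

View pics/top5.png

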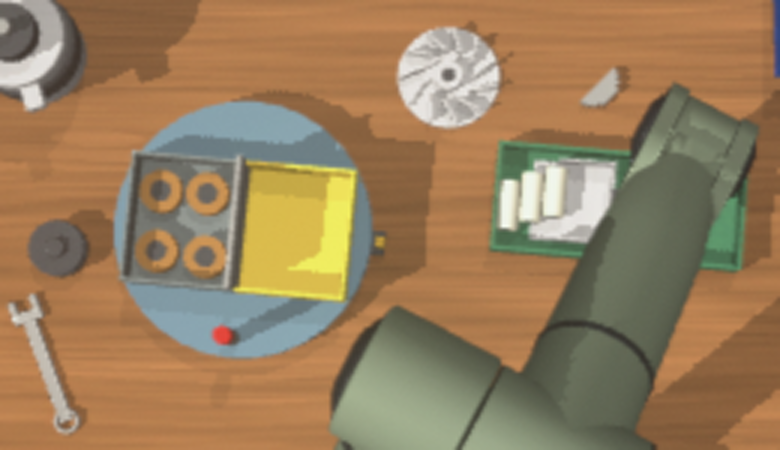

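View pics/side5.png

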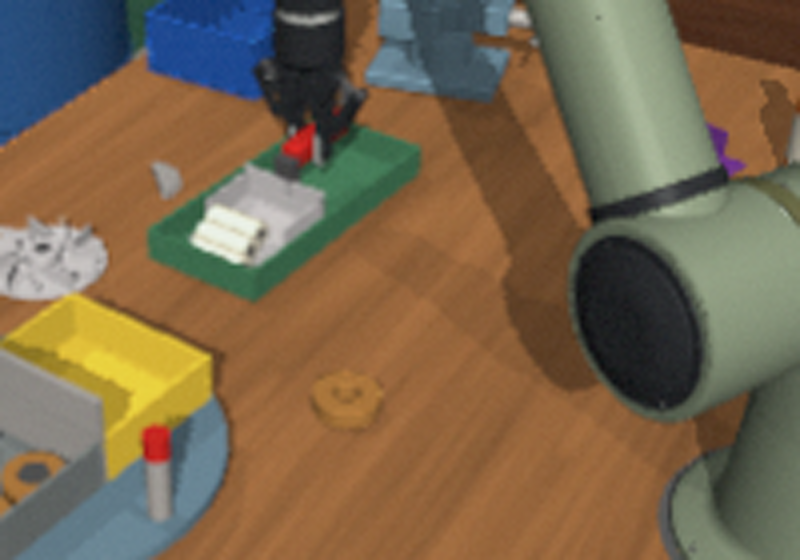

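Run:
```python
from h import *
np.set_printoptions(precision=2,suppress=True)
PIT=np.radians(2.5)
h=ml(tray(100,-4,5.6),PIT,TY,v=50,th=30); s=bot.get_state(); print(h,s['tcp_pos'],s['contact_force'],s['t'])
c=s['tcp_pos']-sp([0,0,0],PIT,TY)[0]; x=R.from_euler('z',-TY).apply(c-TR)[0]; print('tray x',x)
snap("6")
```

```text
False [ 605.68 -210.36   14.85] [ 0.86 -3.    4.48] 38.375
tray x 99.76907747077372
```

View pics/top6.png

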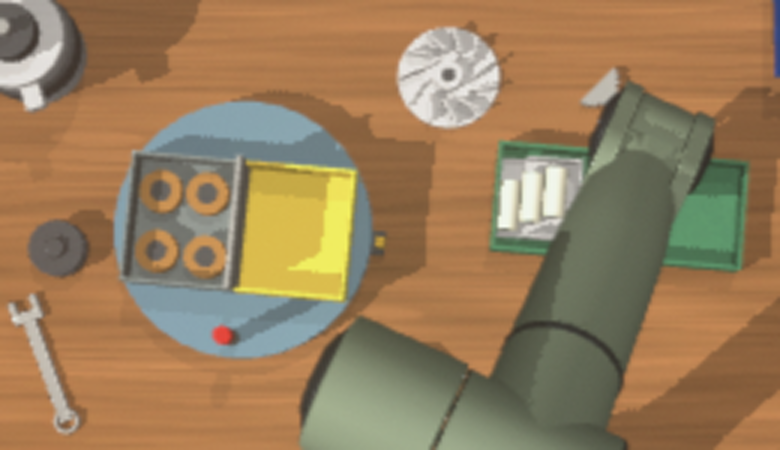

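View pics/side6.png

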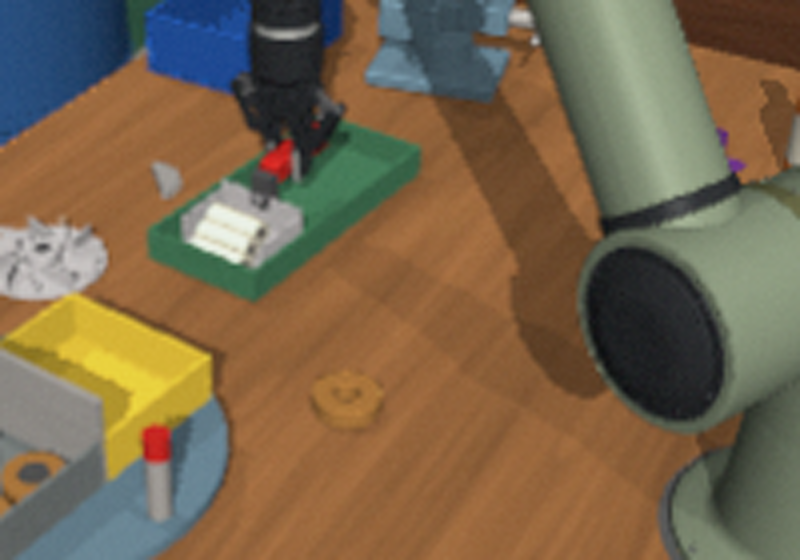

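Run:
```python
from h import *
np.set_printoptions(precision=2,suppress=True)
PIT=np.radians(2.5)
h=ml(tray(106,-4,5.6),PIT,TY,v=20,th=8); s=bot.get_state()
c=s['tcp_pos']-sp([0,0,0],PIT,TY)[0]; x=R.from_euler('z',-TY).apply(c-TR)[0]; print(h,'tray x',x,s['contact_force'])
def piv(xr,z,pit): 
    return tray(xr+50*np.cos(pit),-4,z-50*np.sin(pit))
xr=x-50-1
for pit in(-.12,-.28): ml(piv(xr,6.5,pit),pit,TY,v=40,th=30)
print(bot.get_state()['contact_force'])
ml(piv(xr-12,130,-.28),-.28,TY,v=120)
s=bot.get_state(); print(s['contact_force'],s['wrist_torque'],s['t'])
snap("7")
```

```text
True tray x 101.67474873904634 [-2.49 -1.68  5.09]
[-1.36 -0.34  6.88]
[-0.78 -0.11 -3.9 ] [-0.72  0.08 -0.04] 40.7083
```

View pics/top7.png

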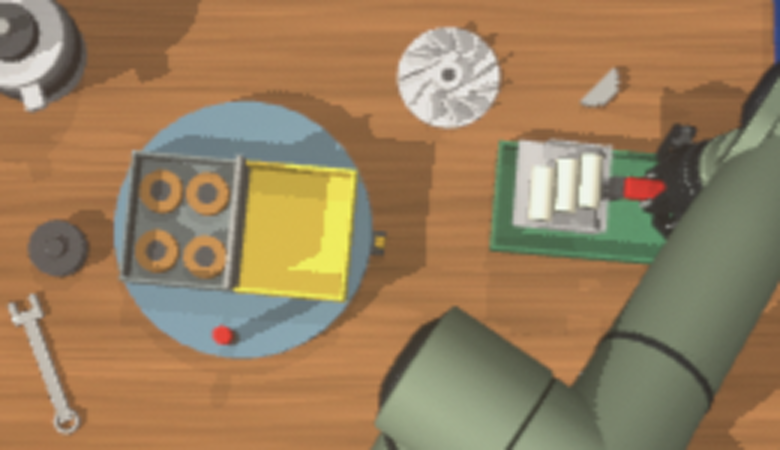

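View pics/side7.png

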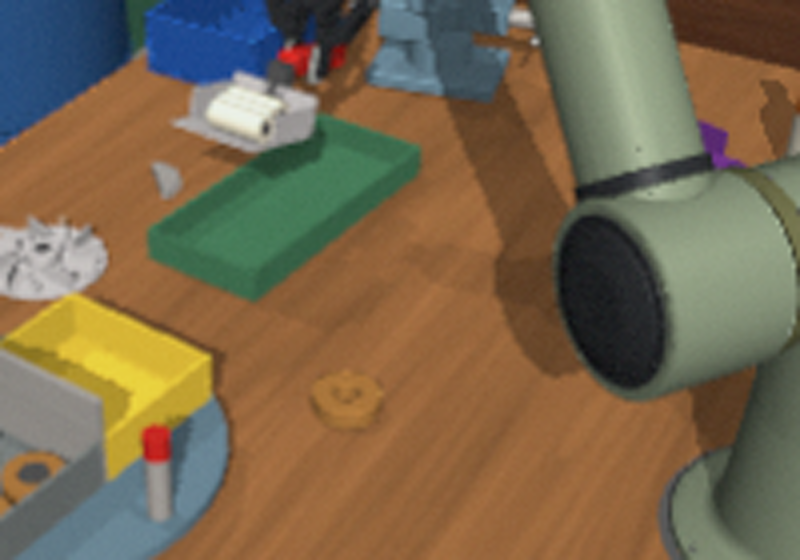

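```bash
cat >> h.py <<'E'
u=(PT-AX)/np.linalg.norm(PT-AX); BY=ang(-u)
def lip(bx,z,pit):
    "scoop origin for its lip at bay x = bx, height z, pitch pit, nose pointing inwards"
    l=np.array([*(AX+(67+bx)*u),z]); return l-R.from_euler('xyz',[0,pit,BY]).apply([50,0,0])
E
python3 - <<'E'
from h import *
np.set_printoptions(precision=2,suppress=True)
ks=[(30,150,-.28),(25,100,-.05),(22,82,.5),(20,78,.95)]
for k in ks:
    p,r=sp(lip(*k),k[2],BY); print(k,solve_ik(p,r))
ml(lip(*ks[0]),ks[0][2],BY,v=170); print(bot.get_state()['t'])
ml(lip(*ks[1]),ks[1][2],BY,v=80)
for k in ks[2:]: ml(lip(*k),k[2],BY,v=150)
bot.dwell(.4); print(bot.get_state()['t'],bot.get_state()['contact_force'])
snap("8",(200,110,420,245,3.6),(170,120,370,260,4))
E
```

```text
(30, 150, -0.28) [-0.28  0.41 -0.33  0.88  0.28  1.38]
(25, 100, -0.05) [-0.14  0.41 -0.34  0.82  0.05  1.53]
(22, 82, 0.5) [ 0.21  0.52 -0.11  1.11 -0.47  1.93]
(20, 78, 0.95) [ 0.44  0.83  0.26  1.63 -0.77  2.37]
42.375
44.5083 [ 0.34 -0.39 -2.53]
```

View pics/top8.png

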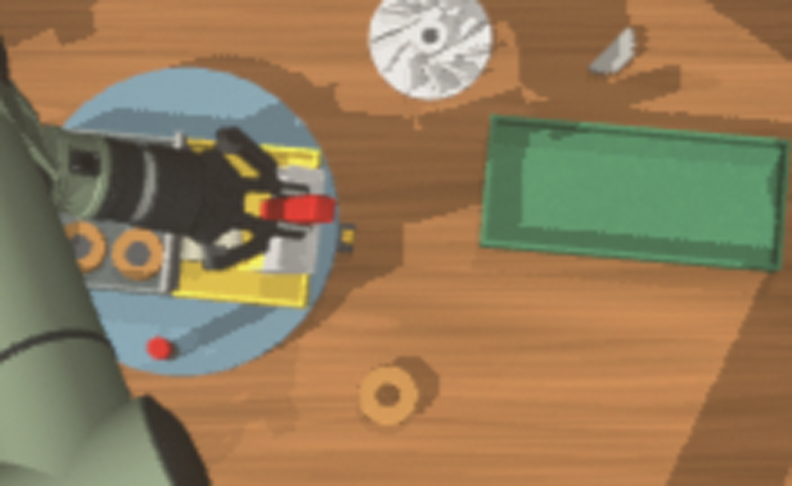

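View pics/side8.png

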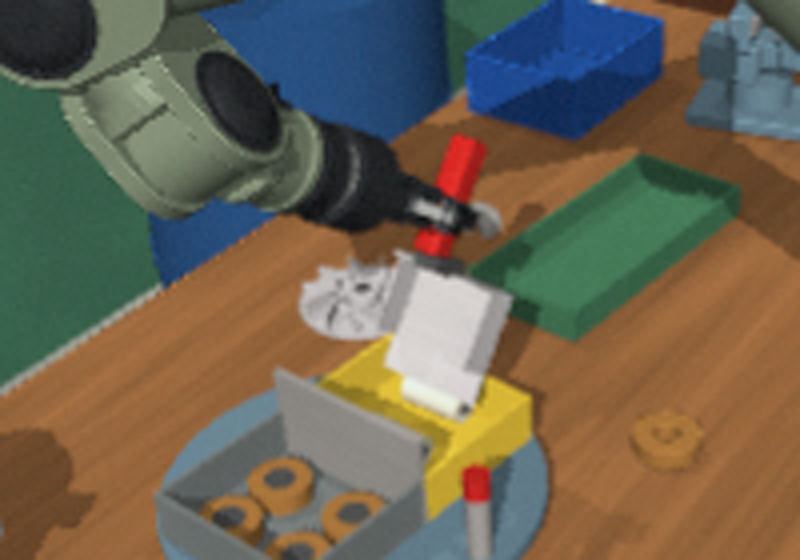

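Run:
```python
from h import *
np.set_printoptions(precision=2,suppress=True)
o=lip(20,78,.95); d=R.from_euler('xyz',[0,.95,BY]).apply([-80,0,0])
ml(o+d,.95,BY,v=150)
p,r=sp([500,-20,190],0,BY); bot.move_ptp(p,r)
snap("9",(200,110,420,245,3.6),(170,120,370,260,4))
p,r=sp(SO+[0,0,60],0,SY); bot.move_ptp(p,r); bot.dwell(.2)
s=bot.get_state(); print(s['t'],s['contact_force'])
snap("10")
```

```text
47.3917 [ 0.12 -0.02 -1.82]
```

View pics/top10.png

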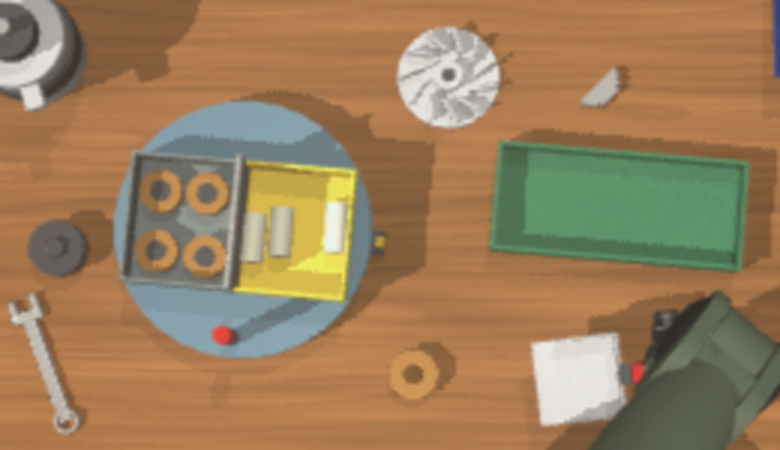

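View pics/side10.png

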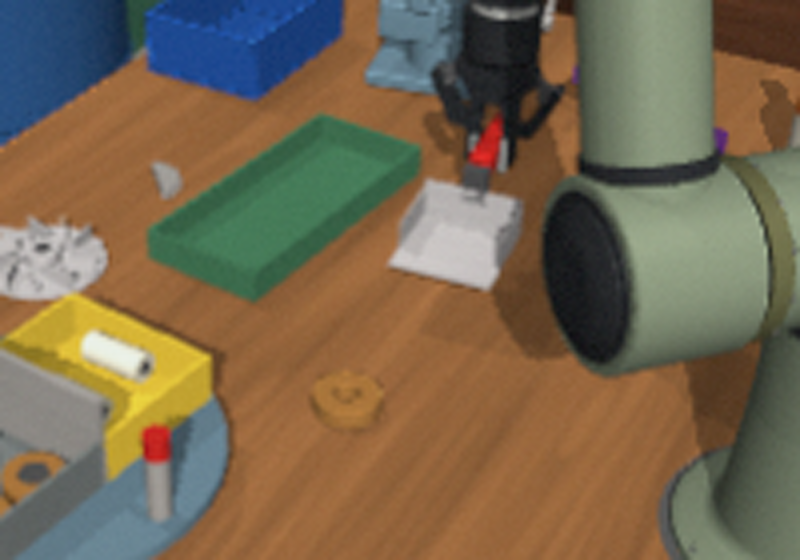

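Run:
```python
from h import *
np.set_printoptions(precision=2,suppress=True)
ml(SO+[0,0,10],v=120)
h=ml(SO-[0,0,4],v=15,th=4); s=bot.get_state(); print(h,s['tcp_pos'],s['contact_force'])
bot.grip(0.6); p=bot.get_state()['tcp_pos']
bot.movel([p[0],p[1],p[2]+60],max_speed=80); bot.movel([p[0],p[1]-60,p[2]+180],max_speed=200)
bot.move_ptp([250,-400,220],[np.pi,0,.3]); print(bot.get_state()['t'])
snap("11")
```

```text
True [ 398.1  -251.52    6.07] [-0.63 -2.82  3.76]
51.725
```

View pics/top11.png

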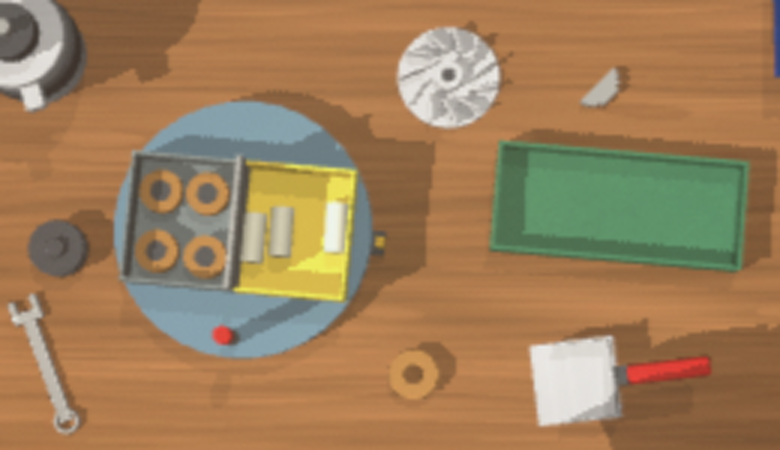

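View pics/side11.png

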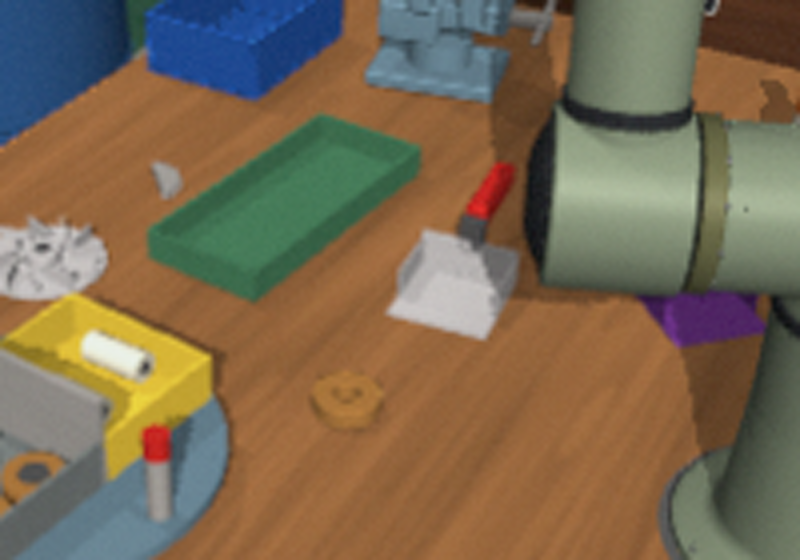

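Run:
```python
from h import *
im=imaging.capture("top")
for b in blobs("top",im,(0,150,80),(8,255,255),(225,195,260,220),5)[:1]: p=onz("top",b[1],110)[:2]; print('post',p,np.degrees(ang(p-AX)),'pointer',np.degrees(ang(PT-AX))%360)
bot.sign_off(); print(bot.get_state()['t'])
```

```text
post [441.32974925 267.21614255] 174.38686036981156 pointer 264.1831193134723
the job is handed in; nothing more can be done
the job is handed in; nothing more can be done
```

The job is done and handed in at about 52 s of the 72 s. I turned the turntable anticlockwise by its post until it hit the stop. I then scooped all three spacers out of the tray, tipped them into the yellow bay, and put the scoop back level on the counter where it had lain.

**Last checks:**
- **Turntable:** the push force reached its 16 N limit at the stop. The last picture puts the post at 174.4°, 89.8° from the yellow pointer at 264.2°, so the bay is at the pointer.
- **Spacers:** all three lie in the yellow bay and the tray is empty. The gripper never came near them.
- **Scoop:** it rests level on its base, released, with the arm clear. The other parts look unmoved in the pictures.

**What disagreed:** the real fingertip is about 34 mm behind the reported TCP. Because of this, my first sweep passed just over the post, and across the empty bay, without registering any contact force. I measured the offset with a light touch of about 6 N on bare counter, corrected for it, and the second sweep turned the table.

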